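Stack the keyed slide trays and close them

TASK

Take the slide tray off the sloping wire draining rack and stack it on the bottom tray that is fixed to the bench, then put the lid on top, so that every lug drops fully into its notch and the stack sits flush and level. The trays hold glass slides: set each part down gently without dropping it, and leave everything else on the bench where it stands.

Things in the scene. Friction and masses are not known exactly. Their poses are not given: they have to be found in the camera images.
- base: Bottom tray: open grey plastic box holding glass slides, 140 mm long (its x), 60 mm wide (its y), 50 mm high, walls 5 mm, screwed to the bench by two small end tabs. Origin at the centre of its underside, z up. Its rim has three notches 27 mm wide, 12 mm deep: one in each long wall, centred 38 mm from the middle towards +x, and one in the middle of the -x end wall; the +x end wall has none.
- base_seat (a point): Centre of the bottom tray's rim plane, 50 mm above its origin, same axes. The slide tray's floor rests on this rim, its x, y, z axes the same way as these, its centre point then 20 mm above this one; the lid's grip point finally 68 mm above it.
- rack: Draining rack, fixed: two steel wire rails 8 mm thick, 32 mm apart, sloping at 30 degrees, falling towards its -x (low end), where stops turn up about 20 mm; steel foot 170 x 50 x 4 mm. Origin at the centre of the foot's underside; the middle of the slope on which the tray lies is 85 mm above it. Highest point about 125 mm.
- tray_center (a point): Slide tray (loose, 0.2-0.33 kg): open grey plastic box holding glass slides, 140 mm long (its x), 60 mm wide (its y), 40 mm from floor underside to rim; flat long sides, to be gripped across the 60 mm at the middle. This point is its centre, half-way up; z out of its open top. It starts on the rack, tilted 30 degrees, -x end lowest. Nothing stands close beside its long sides.
- tray_key (a point): Middle of the root of the slide tray's end lug, at the underside of its -x end. Three tapered lugs hang 10 mm below the tray (24 mm wide at the root, 14 at the tip, 5 thick): this one and one under each long edge, centred 38 mm from the middle towards +x. Its rim has notches above them, like the bottom tray's. Seated, lugs have 1.5 mm of play each way.
- lid_grip (a point): Lid (loose, 0.12-0.2 kg): grey plate 140 mm (its x) by 60 mm (its y) by 6 mm; along the middle of its top a solid grip ridge 80 mm long, 14 mm wide (y), 32 mm high. Starts level on the bench, standing on its lugs. This point is on the ridge, 22 mm above the plate's top, 10 mm below the ridge's top; axes the lid's, z up. Seated, it is 48 mm above the slide tray's centre point, axes the same way.
- lid_key (a point): Middle of the root of the lid's end lug, at the underside of its -x end. The lid has the same three lugs as the slide tray: this one and one under each long edge, centred 38 mm from the middle towards +x; they drop into the slide tray's notches, and the plate rests on its rim.
- petri: Small glass dish, 60 mm across, 14 mm high, a bystander; origin at the centre of its underside.
- slidebox: Small cardboard box, 85 x 34 x 18 mm, a bystander; origin at the centre of its underside.
- jar: Amber jar with black cap, 60 mm across, 85 mm high, a bystander; origin at the centre of its underside.
- beaker: Glass beaker, 68 mm across, 90 mm high, a bystander; origin at the centre of its underside.
- washbottle: White bottle with red cap, 64 mm across, 170 mm high, a bystander; origin at the centre of its underside.
- brush: Small brush lying on the bench, a bystander; it lies along its x, origin at the underside of its middle.
Not all that is in view belongs to the job. Leave any green look-alike of the part that bears lid_grip alone.

How it is judged (in metres and radians):
On the way:
1. the slide tray is fully home on the bottom tray (x of tray_center in the frame of base between -0.004 and 0.004 m and y of tray_center in the frame of base between -0.004 and 0.004 m and z of tray_center in the frame of base between 0.067 and 0.073 m and angle between the x axis of tray_center and the x axis of base, either way round below 0.06 rad and angle between the z axis of tray_center and the z axis of base, either way round below 0.05 rad), for 0.2 s.
At the end, for the whole second after the job is handed in: The slide tray sits fully home on the bottom tray and the lid fully home on the slide tray: each within 4 mm sideways, 3 mm in height, 0.06 rad in turn and 0.05 rad in tilt of its seated place, at rest and released (all of step 1 and x of lid_grip in the frame of base between -0.004 and 0.004 m and y of lid_grip in the frame of base between -0.004 and 0.004 m and z of lid_grip in the frame of base between 0.115 and 0.121 m and angle between the x axis of lid_grip and the x axis of base, either way round below 0.06 rad and angle between the z axis of lid_grip and the z axis of base, either way round below 0.05 rad and linear speed of each of tray, lid below 0.02 m/s and contact force between the fingers and tray below 0.1 N and contact force between the fingers and lid below 0.1 N); the robot touches nothing.
It fails at once if a part was set down hard: more than 30 N between the bottom tray, slide tray and lid, or between the slide tray and the rack (contact force between any of tray, lid and base above 30 N or contact force between lid and tray above 30 N or contact force between tray and rack above 30 N).
It fails at once if the slide tray or the lid was dropped: falling unheld faster than 0.5 m/s, as after 13 mm ((contact force between the fingers and tray below 0.1 N and linear speed of tray above 0.5 m/s) or (contact force between the fingers and lid below 0.1 N and linear speed of lid above 0.5 m/s)).
It fails at once if a bystander was moved more than 30 mm (distance of any of petri, slidebox, jar, beaker, washbottle, brush from where it was at the start of the episode above 0.03 m).
It also fails if it takes over 64 s, if anything falls off the work surface, if the arm or the gripper's body presses on something with over 40 N, if the wrist force passes 120 N, or if a joint passes its speed limit or range.

ROBOT

A 6-joint arm with a two-finger parallel gripper is mounted at the origin on the work surface. World frame = base frame: x ahead of the robot, y to its left, z up, the work surface at z = 0. Lengths are in m, angles in degrees, forces in N, time in s.
With the tool pointing down it reaches from about 0.4 to 0.825 m from the base axis. Payload 7 kg.
Tool frame: the origin (TCP) lies at the very end of the fingers, on their centre line; the grasp point (between the pads) lies 19 mm behind it (ctrl.grip_point_offset is the distance from the TCP to the grasp point, in m); x points along the fingers, z is the direction in which the jaws open and shut, and the axes are right-handed (so a half turn about x gives the same grasp; the last joint's range is limited). The gripper opens to 88 mm and grips with 3 to 60 N. Pads are 19 mm wide; open, the fingers measure 130 mm over their backs; the gripper's body (78 mm by 193 mm) begins 47 mm behind the grasp point.
Start: joints at [-49.555, 20.546, 0.682, 0, -70.136, -16.507], TCP at [0.274, -0.617, 0.227] pointing down, gripper open.
Joint ranges: [-176.03, 176.03], [-82.01, 121.73], [-58.28, 71.71], [-173.87, 95.51], [-174.79, -0.11], [-173.66, 173.66]. Speed limits (degrees/s): [136.94, 136.94, 172.46, 180, 180, 180].

INTERFACE

Orientations are given as [roll, pitch, yaw] about the fixed x, y, z axes, in that order (R = Rz(yaw) Ry(pitch) Rx(roll)).
In Python, from plant import get_obs, snapshot, calibration, close_job, ctrl gives the robot as it stands.
- The arm moves only by the tool move_arm, never from a script. Its argument "commands" is a list that holds one entry, the list of rows, each a list of 4 numbers: the shift along the tool's x, y, z in cm, then the turn about the tool's x in rad. In form: [[[dx, dy, dz, spin], ...]]. A call has 1 to 8 rows; each row shifts and turns the commanded pose from where the row before left it, along the tool's axes as they then stand; what a row does not reach is not made up. A row lasts 1/10 s, in which the tool goes at most 50 mm and 8.59 degrees, less where a joint would pass 70% of its speed; a pose out of reach is approached as far as the arm can. A call with a gripper value outside its range is refused whole. "jaw" is the finger opening in cm, from 0 to 8.76, set as the call begins (left out, the last holds). The fingers move at their own pace and stop on an object; the grip force is fixed at half the most. Time passes only in rows, so rows that do not move let the fingers close. It gives the time, the measured TCP pose, the force and the opening at its end, in the units of the state.
- get_obs(): the state, without advancing time (a new reading comes with each control period).
- snapshot(name): name is "scene" or "top" or "wrist"; returns (picture, depth): 420x560x3 uint8, red, green, blue; 420x560 float32, m along the optical axis (not along the pixel's ray), 0 where there is no reading.
- calibration(name): a dict with "mtx" (3x3 intrinsics, pixels), "k1" (the pictures are not rectified: a ray, as slopes to the right and down, at radius r is drawn at 1 + k1 r^2 times it, then the intrinsics apply), "T" (4x4, takes a point from camera to world coordinates); the wrist camera has in their place "tool_from_camera" (4x4, takes a point from camera to tool coordinates, whose origin is the TCP and whose axes are the tool frame's). Camera axes: x right, y up, looking along -z (the intrinsics and any distortion apply to the point x, -y, -z); pixel columns grow to the right and rows downward; lengths in m; the calibration is good to about 2 mm. A picture is of the moment at which its call begins: read the wrist's pose just before it. calibration takes no time and is no camera call.
- close_job(): hands the job in, once; it reports no verdict.
The state is a dict: "clock": time; "joint_pos": joint angles; "qvel": joint speeds; "tau": joint torques, N m; "tool_pos": TCP position; "orientation": TCP orientation; "force": force on the tool from outside, world axes, zero at the start; "moment": the same for the moment, N m; "opening": finger opening in m.
Only numpy, scipy, OpenCV 4.12 (cv2) and the standard library are available. Lean on these libraries where they do the work, as an engineer would, in place of code of your own. Each camera call takes 0.05 s, during which the arm holds its last target. There are 200 camera calls.

## Working session

There is one attempt and no reset: what is moved stays moved. The work goes in short steps, Python scripts to look and compute and a tool call to move; the robot and the scene stay as the last step left them, time stands still between calls to the robot, and variables do not carry over. Pictures are saved under pics/ and viewed, about 8 in all and at most 12, crops included, and the job is handed in when it is done.

Besides the shell and the picture viewer there is one more tool, called in YAML: its name, and indented under it one key for each argument. move_arm: Moves the arm, as the interface text tells. Its arguments: {"type":"object","properties":{"commands":{"type":"array"},"jaw":{"type":"number"}},"required":["commands"]}

```bash
mkdir -p pics
cat > h.py <<'E'
import numpy as np, cv2
from plant import get_obs, snapshot, calibration, close_job, ctrl
from scipy.spatial.transform import Rotation as R
def tool():
    o=get_obs(); T=np.eye(4); T[:3,:3]=R.from_euler('xyz',o['orientation'],degrees=True).as_matrix(); T[:3,3]=o['tool_pos']; return T
def look(n):
    c=calibration(n); T=tool()@np.array(c['tool_from_camera']) if n=='wrist' else np.array(c['T'])
    p,d=snapshot(n); np.savez('pics/%s.npz'%n,p=p,d=d,T=T,m=c['mtx'],k=c['k1']); return p,d
def cloud(n):
    z=np.load('pics/%s.npz'%n); d=z['d']; m=z['m']; k=float(z['k'])
    v,u=np.mgrid[:d.shape[0],:d.shape[1]]
    q=cv2.undistortPoints(np.stack([u,v],-1).reshape(-1,1,2).astype(float),m,np.array([k,0,0,0.])).reshape(d.shape+(2,))
    P=np.stack([q[...,0]*d,-q[...,1]*d,-d],-1)
    W=P@z['T'][:3,:3].T+z['T'][:3,3]; W[d<=0]=np.nan; return z['p'],W
def save(f,p,s=1): cv2.imwrite('pics/'+f,cv2.resize(p[...,::-1],None,fx=s,fy=s))
E
python3 - <<'E'
from h import *
for n in('scene','top'): p,d=look(n); save(n+'0.png',p); c=calibration(n); print(n,np.round(c['T'],3).tolist(),c['k1'],c['mtx'][0])
print(get_obs(),ctrl.grip_point_offset)
E
```

```text
scene [[0.007, -0.711, 0.703, 1.428], [1.0, -0.002, -0.012, -0.011], [0.01, 0.703, 0.711, 0.93], [0.0, 0.0, 0.0, 1.0]] 0.033972080003877456 [492.98125392   0.         286.31401765]
top [[-0.028, 0.989, -0.142, 0.4], [-1.0, -0.027, 0.005, -0.017], [0.001, 0.142, 0.99, 1.295], [0.0, 0.0, 0.0, 1.0]] -0.059696805692967286 [544.58711712   0.         278.55948145]
{'clock': 0.1, 'joint_pos': array([-4.95550354e+01,  2.05873191e+01,  6.39462405e-01, -1.63760709e-02,
       -7.01338961e+01, -1.65055325e+01]), 'qvel': array([-0.00461956, -0.12707065,  0.11729195,  0.08721773, -0.00694497,
       -0.06697263]), 'tau': array([-1.88833433e-04, -5.84163308e+01,  2.93753600e+01,  7.01551706e+00,
        1.01908366e-02, -4.38563711e-05]), 'tool_pos': array([ 0.27368333, -0.61656969,  0.22572411]), 'orientation': array([  5.84202562,  89.91680983, 119.77588179]), 'force': array([-0.8657837 ,  0.28597233,  0.05800748]), 'moment': array([ 0.03610654, -0.01157592, -0.01537572]), 'opening': 0.0877516748901813} 0.0188
```

View pics/top0.png

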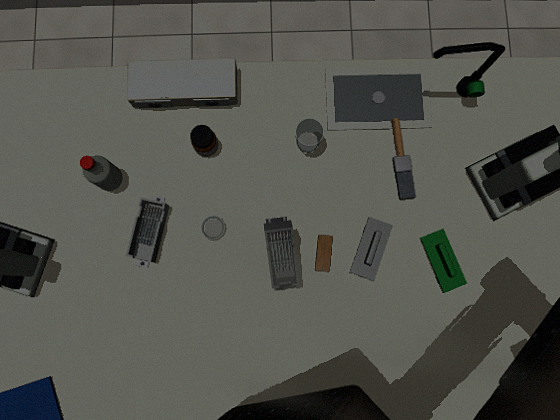

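View pics/scene0.png

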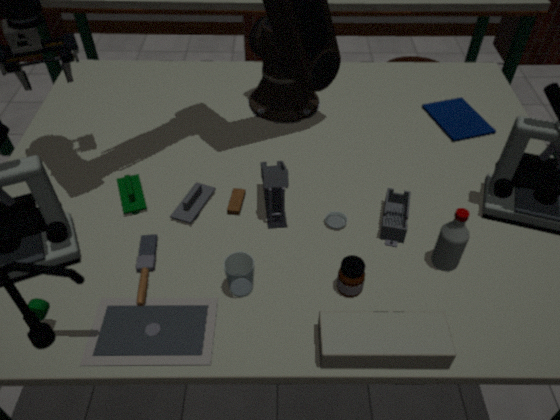

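The candidates are:
- **Lid:** grey plate at top(371,249). Its look-alike is the green plate at top(443,260). I choose the grey one.
- **Slide tray:** box at top(281,253), which sits on the rack.
- **Bottom tray:** box at top(149,231), which has end tabs.

I'll check these in one close crop.

Run:
```python
from h import *
p,W=cloud('top')
ps,Ws=cloud('scene')
def c(p,u,v,r=48): return cv2.resize(p[v-r:v+r,u-r:u+r],(260,260),interpolation=cv2.INTER_CUBIC)
a=np.hstack([c(p,149,231),c(p,281,253),c(p,371,249)]);b=np.hstack([c(ps,396,212),c(ps,274,195),c(ps,194,203)])
im=np.clip(np.vstack([a,b]).astype(float)*1.7,0,255).astype(np.uint8); save('crop1.png',im)
for nm,(u,v) in dict(base=(149,231),tray=(281,253),lid=(371,249)).items():
    Q=W[v-45:v+45,u-45:u+45].reshape(-1,3); Q=Q[np.isfinite(Q).all(1)]
    for lo,hi in((.006,.02),(.02,.04),(.04,.06),(.06,.2)):
        S=Q[(Q[:,2]>lo)&(Q[:,2]<hi)]
        if len(S)>15:
            r=cv2.minAreaRect(S[:,:2].astype(np.float32)*1000); print(nm,lo,len(S),np.round(r[0]),np.round(r[1]),round(r[2],1),np.median(S[:,2]).round(4))
Q=W[205:300,255:310].reshape(-1,3);
for x0 in np.arange(.3,.7,.015):
    S=Q[(abs(Q[:,0]-x0)<.0075)&(Q[:,2]>.03)]
    if len(S): print(round(x0,3),len(S),S[:,1].min().round(3),S[:,1].max().round(3),S[:,2].max().round(3))
```

```text
base 0.006 664 [553. 289.] [216. 215.] 89.7 0.0105
base 0.02 703 [570. 329.] [157. 155.] 76.7 0.0292
base 0.04 427 [567. 326.] [150. 153.] 77.4 0.0492
tray 0.006 364 [492. -27.] [210. 211.] 88.5 0.0159
tray 0.02 63 [ 487. -119.] [21. 82.] 87.5 0.0214
tray 0.04 70 [434. -30.] [13. 49.] 5.0 0.0581
tray 0.06 1745 [484. -25.] [150.  60.] 5.7 0.1002
lid 0.006 1396 [ 493. -238.] [211. 211.] 87.2 0.0159
lid 0.02 152 [ 500. -204.] [146. 132.] 79.7 0.0217
lid 0.04 213 [ 494. -239.] [15. 77.] 68.2 0.0473
0.405 21 -0.061 -0.004 0.088
0.42 170 -0.062 -0.002 0.097
0.435 185 -0.06 -0.0 0.106
0.45 192 -0.058 0.001 0.117
0.465 193 -0.058 0.003 0.126
0.48 198 -0.056 0.004 0.132
0.495 198 -0.054 0.006 0.133
0.51 210 -0.052 0.007 0.151
0.525 241 -0.05 0.009 0.159
0.54 153 -0.05 0.009 0.155
0.555 54 -0.047 0.003 0.129
```

View pics/crop1.png

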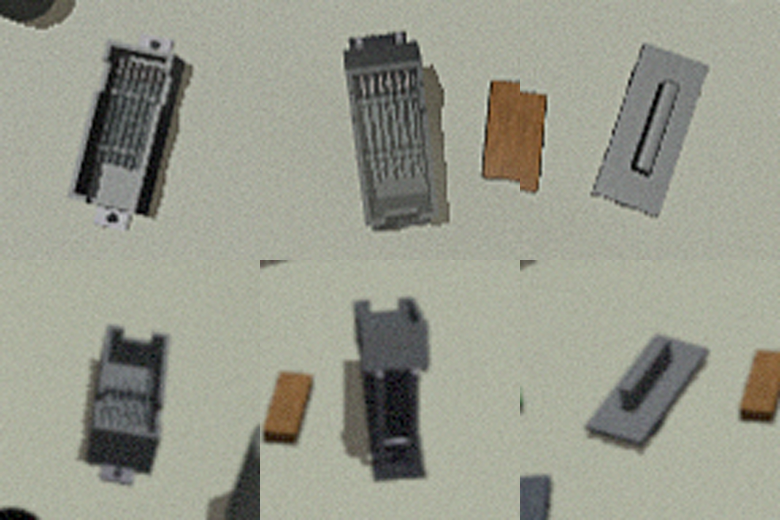

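The crop shows three things:
- **Bottom tray (left):** the tabs are at both ends. The end notch faces the robot, so its -x is the near end and its yaw is about -13°.
- **Slide tray (middle):** it lies on the rack with its low, notched end near the robot. Its yaw is about +6°.
- **Lid (right):** this is the grey lid. It isn't clear which end has the lug.

Next I take wrist views.

```bash
cat >> h.py <<'E'
def plan(x,y,z,zyaw):
    """tool-frame shift (cm) and spin (rad) to TCP xyz with tool z axis at world yaw zyaw (deg) mod 180"""
    T=tool(); d=T[:3,:3].T@(np.array([x,y,z])-T[:3,3])*100
    zy=np.degrees(np.arctan2(T[1,2],T[0,2])); a=(zyaw-zy+90)%180-90
    print('tcp',T[:3,3].round(4),'zyaw',round(zy,2),'d(cm)',d.round(2),'spin(rad; x down => neg of yaw)',round(np.radians(-a),4),'alt',round(np.radians(-a+(180 if a>0 else -180)),3))
E
python3 - <<'E'
from h import *
T=tool(); print(T.round(3)); print(np.array(calibration('wrist')['tool_from_camera']).round(4), calibration('wrist')['mtx'],calibration('wrist')['k1'])
plan(.47,-.30,.25,-22+90); plan(.484,-.025,.26,96)
E
```

```text
[[-0.001 -0.914 -0.406  0.274]
 [ 0.001 -0.406  0.914 -0.617]
 [-1.     0.     0.001  0.226]
 [ 0.     0.     0.     1.   ]]
[[-2.000e-04  2.793e-01 -9.602e-01 -1.594e-01]
 [ 1.000e-03  9.602e-01  2.793e-01  7.520e-02]
 [ 1.000e+00 -9.000e-04 -5.000e-04 -6.000e-04]
 [ 0.000e+00  0.000e+00  0.000e+00  1.000e+00]] [[328.96824662   0.         278.48920616]
 [  0.         328.96824662 209.83206289]
 [  0.           0.           1.        ]] -0.04136956158994173
tcp [ 0.2737 -0.6166  0.2257] zyaw 113.93 d(cm) [ -2.4  -30.79  20.97] spin(rad; x down => neg of yaw) 0.8017 alt -2.34
tcp [ 0.2737 -0.6166  0.2257] zyaw 113.93 d(cm) [ -3.37 -43.22  45.54] spin(rad; x down => neg of yaw) 0.313 alt -2.829
```

move_arm:
  commands:
    - [[1.3, -3.8, 2.3, 0], [1.3, -3.8, 2.3, 0], [1.3, -3.8, 2.3, 0], [1.3, -3.8, 2.3, 0], [1.2, -3.8, 2.3, 0], [1.2, -3.8, 2.3, 0], [0, 0, 0, 0.14], [0, 0, 0, 0.14]]

```text
clock: 0.9
tool_pos: [0.4269, -0.3966, 0.1499]
orientation: [53.6, 89.9, 151.3]
force: [-0.6, 0.5, 0.9]
opening: 0.0876
```

move_arm:
  commands:
    - [[0, 0, 0, 0.14], [0, 0, 0, 0.14], [0, 0, 0, 0.14], [0, 0, 0, 0.1], [0, 0, 0, 0]]

```text
clock: 1.4
tool_pos: [0.426, -0.3981, 0.1502]
orientation: [74.3, 90.0, 142.3]
force: [0.6, 0.5, -0.1]
opening: 0.0876
```

Run:
```python
from h import *
p,d=look('wrist'); save('w1.png',np.clip(p*1.5,0,255).astype(np.uint8)); plan(.484,-.025,.26,96)
```

```text
tcp [ 0.4261 -0.3982  0.1503] zyaw 68.23 d(cm) [-10.96   8.47  36.8 ] spin(rad; x down => neg of yaw) -0.4847 alt 2.657
```

View pics/w1.png

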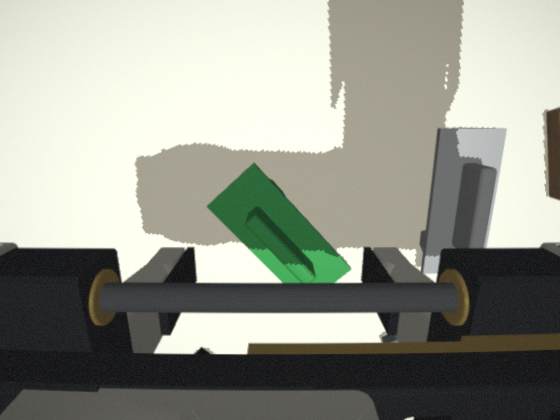

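The wrist view shows the green look-alike at (280,230) and the grey lid at (465,200). One side lug shows at (424,245), on the half away from the robot. So the lid's +x points away from the robot (yaw about -22°), and no part needs a half turn. Next I move above the slide tray.

move_arm:
  commands:
    - [[-1.6, 1.0, 4.5, 0], [-1.6, 1.0, 4.5, 0], [-1.6, 1.0, 4.5, 0], [-1.6, 1.0, 4.5, 0], [-1.5, 1.0, 4.5, 0], [-1.5, 1.0, 4.5, 0], [-1.0, 1.2, 4.5, 0], [-0.6, 1.2, 4.5, 0]]

```text
clock: 2.25
tool_pos: [0.4827, -0.031, 0.2618]
orientation: [-53.7, 89.9, 14.6]
force: [1.6, 0.5, -0.9]
opening: 0.0879
```

move_arm:
  commands:
    - [[0, 0.1, 0.8, -0.12], [0, 0, 0, -0.12], [0, 0, 0, -0.12], [0, 0, 0, -0.12], [0, 0, 0, 0]]

```text
clock: 2.75
tool_pos: [0.4845, -0.0251, 0.2605]
orientation: [81.3, 90.0, 177.1]
force: [-0.7, 0.3, -0.5]
opening: 0.0874
```

Run:
```python
from h import *
p,d=look('wrist'); save('w2.png',np.clip(p*1.5,0,255).astype(np.uint8)); plan(.484,-.025,.26,96)
p,W=cloud('wrist')
m=(W[...,2]>.06)&(W[...,2]<.18)&(abs(W[...,0]-.48)<.12)&(abs(W[...,1]+.025)<.06)
S=W[m]; print(len(S))
# scan along rotated frame, top surface at rim: rim points per-bin max
c,s=np.cos(np.radians(5.7)),np.sin(np.radians(5.7)); U=(S[:,:2]-[.484,-.025])@np.array([[c,-s],[s,c]])
for a in np.arange(-.08,.09,.01):
    k=abs(U[:,0]-a)<.005
    if k.sum()>5: print(a.round(3),k.sum(),np.percentile(U[k,1],[.5,99.5]).round(4),np.percentile(S[k,2],99).round(4))
```

```text
tcp [ 0.4845 -0.0251  0.2605] zyaw 95.59 d(cm) [0.05 0.05 0.02] spin(rad; x down => neg of yaw) -0.0072 alt 3.134
9228
-0.07 349 [-0.0326  0.0271] 0.0906
-0.06 581 [-0.0323  0.0269] 0.096
-0.05 416 [-0.0319  0.0273] 0.1025
-0.04 672 [-0.0325  0.0274] 0.1082
-0.03 698 [-0.0322  0.0271] 0.1138
-0.02 731 [-0.0319  0.027 ] 0.1195
-0.01 658 [-0.0324  0.0269] 0.1254
-0.0 715 [-0.0322  0.0274] 0.1312
0.01 685 [-0.0319  0.0273] 0.1331
0.02 835 [-0.0319  0.0273] 0.1318
0.03 697 [-0.0319  0.0274] 0.1487
0.04 947 [-0.0317  0.0275] 0.1551
0.05 853 [-0.0314  0.0269] 0.1561
0.06 215 [-0.032   0.0259] 0.1429
0.07 170 [-0.0305  0.0261] 0.1245
0.08 6 [-0.0196  0.0153] 0.1228
```

View pics/w2.png

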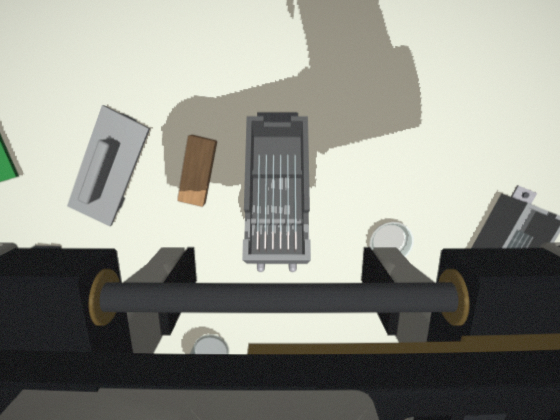

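The wrist view shows the tray on the rack at (277,190), with its notched low end at (277,117) towards the robot and the jaws well aligned with it. I go down and grip 6 mm above the tray's centre.

move_arm:
  commands:
    - [[3, 0, -0.24, 0], [3, 0, 0, 0], [3, 0, 0, 0], [3, 0, 0, 0], [2, 0, 0, 0], [1.5, 0, 0, 0], [1, 0, 0, 0], [0, 0, 0, 0]]

```text
clock: 3.6
tool_pos: [0.4841, -0.0278, 0.0945]
orientation: [100.2, 89.9, -164.3]
force: [0.4, -0.2, -0.1]
opening: 0.0877
```

move_arm:
  commands:
    - [[0, 0, 0, 0], [0, 0, 0, 0], [0, 0, 0, 0], [0, 0, 0, 0], [0, 0, 0, 0], [0, 0, 0, 0], [0, 0, 0, 0], [0, 0, 0, 0]]
  jaw: 5.0

```text
clock: 4.4
tool_pos: [0.4851, -0.0274, 0.0961]
orientation: [-80.3, 90.0, 15.3]
force: [-2.1, 0.5, 5.6]
opening: 0.0598
```

move_arm:
  commands:
    - [[0, 0, 0, 0], [-0.1, 0, 0, 0], [-0.2, 0, 0, 0], [-0.5, 0, 0, 0], [-0.5, 0, 0, 0]]

```text
clock: 4.9
tool_pos: [0.4847, -0.0276, 0.1088]
orientation: [105.7, 90.0, -158.7]
force: [-0.0, 0.9, -1.7]
opening: 0.0598
```

move_arm:
  commands:
    - [[-1.5, 0, 0, 0], [-2, 0, 0, 0], [-2, 0, 0, 0], [-2.5, 0, 0, 0], [-2, 0, 0, 0], [-1, 0.3, 1.5, 0], [0, 0.5, 3, 0], [0, 0.5, 3.5, 0]]

```text
clock: 5.7
tool_pos: [0.4639, 0.0511, 0.2193]
orientation: [-63.4, 89.9, 32.1]
force: [0.8, 0.8, -2.0]
opening: 0.06
```

move_arm:
  commands:
    - [[0, 0.5, 3.5, 0], [0, 0.5, 3.5, 0], [0, 0.3, 2.5, 0], [0, 0.1, 1.5, 0], [0, 0, 0, 0], [0, 0, 0, 0]]

```text
clock: 6.3
tool_pos: [0.4393, 0.1587, 0.2186]
orientation: [128.4, 90.0, -136.0]
force: [0.5, -0.7, -1.9]
opening: 0.0599
```

Run:
```python
from h import *
p,d=look('wrist'); look('scene'); ps=np.load('pics/scene.npz')['p']
save('w3.png',np.clip(np.hstack([p[:,100:480],ps[60:480,150:480][:420]]) *1.5 if 0 else p*1.5,0,255).astype(np.uint8)); plan(.44,.16,.05,96); print(get_obs()['force'])
p,W=cloud('wrist'); T=tool(); 
m=(abs(W[...,0]-.44)<.1)&(abs(W[...,1]-.16)<.04)&(W[...,2]>.1)&(W[...,2]<.30)
S=W[m]; U=(S-T[:3,3])@T[:3,:3]
for a in np.arange(-.09,.1,.01):
    k=abs(U[:,1]-a)<.005
    if k.sum()>5: print((-a).round(3),k.sum(),np.percentile(U[k,2],[1,99]).round(4),np.percentile(S[k,2],98).round(4))
```

```text
tcp [0.4395 0.1582 0.2185] zyaw 95.56 d(cm) [16.85 -0.07  0.18] spin(rad; x down => neg of yaw) -0.0076 alt 3.134
[-0.07128267 -0.08675933 -3.11824406]
0.04 633 [-0.0249  0.0254] 0.2359
0.03 1052 [-0.0251  0.0255] 0.2481
0.02 1951 [-0.0295  0.0298] 0.2535
0.01 1864 [-0.0337  0.034 ] 0.2755
0.0 3240 [-0.0338  0.0341] 0.2876
-0.01 5503 [-0.0368  0.0424] 0.2971
-0.02 3478 [-0.0338  0.034 ] 0.2988
-0.03 4159 [-0.0336  0.0338] 0.2999
-0.04 3674 [-0.034   0.0451] 0.2995
-0.05 2322 [-0.0295  0.0295] 0.2249
-0.06 2143 [-0.0296  0.0296] 0.2191
-0.07 1645 [-0.0297  0.0297] 0.2135
```

View pics/w3.png

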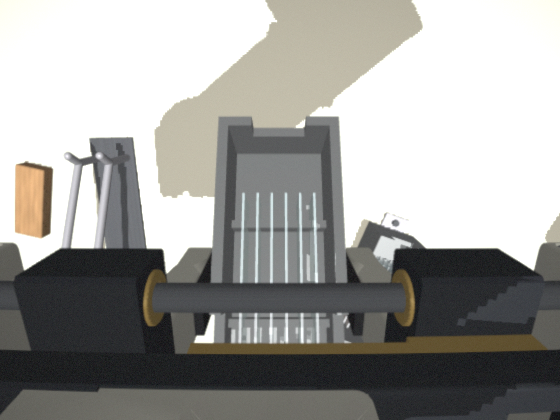

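The wrist view shows the tray held with its tilt unchanged and its notched low end near the robot at (278,125). The bench below is clear. I level it by pressing its low end gently on the bare bench so that it pivots in the pads.

move_arm:
  commands:
    - [[3, 0, 0, 0], [3, 0, 0, 0], [3, 0, 0, 0], [2.5, 0, 0, 0], [2, 0, 0, 0], [1.5, 0, 0, 0], [1, 0, 0, 0], [0, 0, 0, 0]]

```text
clock: 7.2
tool_pos: [0.439, 0.1578, 0.0575]
orientation: [126.7, 89.9, -137.8]
force: [-0.1, -0.3, -2.0]
opening: 0.0598
```

move_arm:
  commands:
    - [[0.3, 0, 0, 0], [0.3, 0, 0, 0], [0.3, 0, 0, 0], [0.2, 0, 0, 0], [0.2, 0, 0, 0], [0.2, 0, 0, 0]]

```text
clock: 7.8
tool_pos: [0.4455, 0.1616, 0.0477]
orientation: [-74.0, 89.3, 21.9]
force: [13.2, -7.0, 20.1]
opening: 0.0599
```

The tip jams: its friction on the bench cancels the levelling moment. I lift a little, go back towards the robot, and press while dragging +x so that the friction helps the pivot.

move_arm:
  commands:
    - [[-0.5, 0, 0, 0], [-0.6, 0, 0, 0], [0, 1.0, 0, 0], [0, 1.5, 0, 0], [0, 1.0, 0, 0], [0, 0, 0, 0]]

```text
clock: 8.4
tool_pos: [0.4028, 0.1548, 0.0544]
orientation: [109.7, 89.9, -154.6]
force: [0.3, 0.0, -2.1]
opening: 0.0599
```

move_arm:
  commands:
    - [[0.2, -0.4, 0, 0], [0.2, -0.4, 0, 0], [0.2, -0.4, 0, 0], [0.2, -0.3, 0, 0], [0.2, -0.3, 0, 0], [0.2, -0.3, 0, 0]]

```text
clock: 9.0
tool_pos: [0.4252, 0.157, 0.0421]
orientation: [122.2, 89.9, -142.2]
force: [-2.9, -0.9, 2.5]
opening: 0.0597
```

move_arm:
  commands:
    - [[0.2, -0.25, 0, 0], [0.2, -0.25, 0, 0], [0.2, -0.25, 0, 0], [0.2, -0.25, 0, 0], [0.2, -0.2, 0, 0], [0.2, -0.2, 0, 0], [0.2, -0.2, 0, 0]]

```text
clock: 9.7
tool_pos: [0.4416, 0.1592, 0.0284]
orientation: [-29.9, 90.0, 65.7]
force: [-3.9, -0.5, 2.4]
opening: 0.0596
```

move_arm:
  commands:
    - [[0.2, -0.15, 0, 0], [0.15, -0.15, 0, 0], [0.15, -0.1, 0, 0], [0.15, -0.1, 0, 0], [0, 0, 0, 0]]

```text
clock: 10.2
tool_pos: [0.4465, 0.1596, 0.0219]
orientation: [167.3, 90.0, -97.1]
force: [-2.3, -0.7, 2.3]
opening: 0.06
```

```bash
cat > rim.py <<'E'
from h import *
import sys
def rim(n,c0,zlo,zhi,r=.09):
    p,W=cloud(n); m=(np.hypot(W[...,0]-c0[0],W[...,1]-c0[1])<r)&(W[...,2]>zlo)&(W[...,2]<zhi); return W[m]
E
python3 - <<'E'
from rim import *
look('top'); look('scene'); T=tool()
print(get_obs()['force'],T[:3,3])
for n in('top','scene'):
    p,W=cloud(n); m=(abs(W[...,0]-T[0,3])<.1)&(abs(W[...,1]-T[1,3])<.035)&(W[...,2]>.03)&(W[...,2]<.075); S=W[m]
    U=(S-T[:3,3])@T[:3,:3]
    for a in np.arange(-.09,.091,.01):
        k=abs(U[:,1]-a)<.005
        if k.sum()>3: print(n,(-a).round(3),k.sum(),np.percentile(S[k,2],[50,97]).round(4))
E
```

```text
[-0.96134768 -1.14930563  0.00234716] [0.44670999 0.15978869 0.02207608]
top 0.06 20 [0.0556 0.0607]
top 0.05 21 [0.054  0.0589]
top -0.04 35 [0.0431 0.0548]
top -0.05 31 [0.051  0.0555]
top -0.06 30 [0.05  0.054]
top -0.07 38 [0.0493 0.0543]
top -0.08 57 [0.0476 0.0541]
scene 0.06 176 [0.0445 0.057 ]
scene 0.05 27 [0.0529 0.0566]
scene 0.04 26 [0.045  0.0529]
scene 0.03 34 [0.0405 0.044 ]
scene 0.02 57 [0.0397 0.0471]
scene 0.01 90 [0.0453 0.068 ]
scene 0.0 56 [0.0427 0.0692]
scene -0.01 45 [0.0398 0.0573]
scene -0.02 31 [0.0411 0.0497]
scene -0.03 22 [0.0391 0.0486]
scene -0.04 13 [0.0356 0.0504]
scene -0.05 6 [0.049  0.0509]
```

move_arm:
  commands:
    - [[0.15, -0.1, 0, 0], [0.15, -0.1, 0, 0], [0.15, -0.05, 0, 0], [0, 0, 0, 0]]

```text
clock: 10.7
tool_pos: [0.4488, 0.1599, 0.0185]
orientation: [82.8, 90.0, 178.5]
force: [-10.3, 0.9, 19.8]
opening: 0.0597
```

move_arm:
  commands:
    - [[0.1, 0, 0, 0], [0, 0, 0, 0]]

```text
clock: 10.9
tool_pos: [0.4488, 0.16, 0.0184]
orientation: [-77.8, 90.0, 17.8]
force: [-14.5, -1.4, 32.5]
opening: 0.0598
```

All three lugs are down on the bench. I release the tray, rise and check it from above.

move_arm:
  commands:
    - [[-0.2, 0.15, 0, 0], [0, 0, 0, 0]]

```text
clock: 11.1
tool_pos: [0.4481, 0.1603, 0.0189]
orientation: [-56.4, 89.9, 39.2]
force: [-0.1, 0.3, -2.0]
opening: 0.0596
```

move_arm:
  commands:
    - [[0, 0, 0, 0], [0, 0, 0, 0], [0, 0, 0, 0], [0, 0, 0, 0], [-1, 0, 0, 0], [-2, 0, 0, 0], [-3, 0, 0, 0], [-3, 0, 0, 0]]
  jaw: 8.7

```text
clock: 11.9
tool_pos: [0.4472, 0.1594, 0.11]
orientation: [137.4, 90.0, -127.0]
force: [1.0, -0.7, -0.5]
opening: 0.0871
```

move_arm:
  commands:
    - [[-3, 0, 0, 0], [-2, 0, 0, 0], [-1, 0, 0, 0], [0, 0, 0, 0], [0, 0, 0, 0]]

```text
clock: 12.4
tool_pos: [0.4469, 0.1595, 0.1679]
orientation: [101.0, 89.9, -163.4]
force: [0.3, -0.4, 0.6]
opening: 0.0868
```

```bash
cat > fit.py <<'E'
from rim import *
def fit(n,c0,zr,yaw,dz=.006,L=.14,Wd=.06):
    """rim-plane outer rectangle: returns centre, yaw, plane tilt from points within dz of zr"""
    S=rim(n,c0,zr-dz,zr+dz)
    A=np.c_[S[:,:2]-c0,np.ones(len(S))]; w=np.ones(len(S))>0
    for _ in range(4):
        q=np.linalg.lstsq(A[w],S[w,2],rcond=None)[0]; w=abs(S[:,2]-A@q)<.002
    S=S[w]; best=None
    for y in np.arange(yaw-5,yaw+5.01,.25):
        c,s=np.cos(np.radians(y)),np.sin(np.radians(y)); U=(S[:,:2]-c0)@np.array([[c,-s],[s,c]])
        a=[np.percentile(U[:,0],.7),np.percentile(U[:,0],99.3),np.percentile(U[:,1],.7),np.percentile(U[:,1],99.3)]
        ar=a[3]-a[2]
        if best is None or ar<best[0]: best=(ar,y,a,c,s)
    _,y,a,c,s=best; m=[(a[0]+a[1])/2,(a[2]+a[3])/2]
    C=np.array(c0)+[c*m[0]-s*m[1],s*m[0]+c*m[1]]
    print(n,len(S),'centre',C.round(4),'yaw',y,'ext',round(a[1]-a[0],4),round(a[3]-a[2],4),'z',round(q[2],4),'slope',q[:2].round(3))
    return C,y
E
python3 - <<'E'
from fit import *
p,d=look('wrist'); save('w4.png',np.clip(p*1.5,0,255).astype(np.uint8)); T=tool(); print(T[:3,3])
fit('wrist',[.45,.16],.05,5.7); fit('wrist',[.567,.327],.05,-13)
look('top'); fit('top',[.567,.327],.05,-13)
E
```

```text
[0.44673669 0.15926881 0.16747302]
wrist 2083 centre [0.4386 0.159 ] yaw 5.7 ext 0.1391 0.0599 z 0.0511 slope [-0.002  0.   ]
wrist 131 centre [0.5273 0.2806] yaw -18.0 ext 0.0949 0.0388 z 0.046 slope [ 0.01  -0.068]
top 63 centre [0.5911 0.2751] yaw -13.25 ext 0.0557 0.0586 z 0.0479 slope [ 0.047 -0.008]
```

View pics/w4.png

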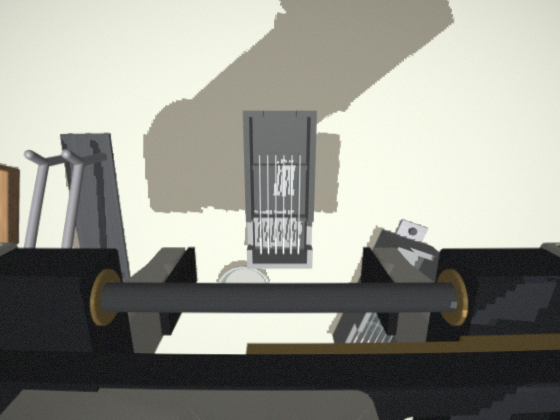

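The tray stands level on its lugs at (278,190), with its rim at 51 mm. Its centre is 8 mm nearer the robot than where I gripped, so I regrip it at its centre.

move_arm:
  commands:
    - [[3, 0.4, 0, 0], [3, 0.4, 0, 0], [3, 0, 0, 0], [3, 0, 0, 0], [2, 0, 0, 0], [1, 0, 0, 0], [0.3, 0, 0, 0], [0, 0, 0, 0]]

```text
clock: 13.3
tool_pos: [0.4394, 0.1589, 0.0154]
orientation: [135.6, 90.0, -128.8]
force: [-0.9, 0.1, -0.3]
opening: 0.087
```

move_arm:
  commands:
    - [[0, 0, 0, 0], [0, 0, 0, 0], [0, 0, 0, 0], [0, 0, 0, 0], [0, 0, 0, 0], [0, 0, 0, 0], [0, 0, 0, 0], [-0.2, 0, 0, 0]]
  jaw: 5.0

```text
clock: 14.1
tool_pos: [0.4392, 0.1588, 0.0175]
orientation: [107.8, 90.0, -156.6]
force: [0.1, -0.8, -2.4]
opening: 0.0597
```

move_arm:
  commands:
    - [[-0.5, 0, 0, 0], [-1.5, 0, 0, 0], [-2, 0, 0, 0], [-3, 0, 0, 0], [-3, 0, 0, 0], [-3, 0, 0, 0], [-3, 0, 0, 0], [-3, 0, 0, 0]]

```text
clock: 14.9
tool_pos: [0.4389, 0.1585, 0.2089]
orientation: [89.8, 90.0, -174.6]
force: [0.5, 1.0, -2.9]
opening: 0.0596
```

move_arm:
  commands:
    - [[-3, 0, 0, 0], [-1, 0, 0, 0], [0, 0, 0, 0]]

```text
clock: 15.2
tool_pos: [0.4397, 0.1593, 0.2486]
orientation: [-48.0, 89.8, 47.6]
force: [0.2, 0.7, -3.0]
opening: 0.0599
```

Run:
```python
from fit import *
look('wrist'); T=tool(); print(T[:3,3],get_obs()['force'])
fit('wrist',T[:2,3]+[-.03,0],T[2,3]+.037,5.7,.008)
p,W=cloud('wrist'); s=W[(W[...,2]>.03)&(W[...,2]<.06)&(W[...,1]>.25)]; print(len(s)); 
look('top'); p,W=cloud('top'); S=W[(abs(W[...,0]-.567)<.1)&(abs(W[...,1]-.327)<.07)]
S=S[(S[:,2]>.044)&(S[:,2]<.06)]; r=cv2.minAreaRect(S[:,:2].astype(np.float32)*1000); print(len(S),r)
plan(.567,.327,.26,77)
```

```text
[0.4389972  0.15883179 0.24706345] [ 0.66161524  0.30536357 -2.38395373]
wrist 6284 centre [0.4155 0.1548] yaw 10.7 ext 0.096 0.0855 z 0.2836 slope [-0.     0.002]
756
116 ((612.4000244140625, 320.6710205078125), (169.1300506591797, 61.83012771606445), 62.83312225341797)
tcp [0.4387 0.1586 0.2462] zyaw 95.58 d(cm) [ -1.41 -14.41  15.51] spin(rad; x down => neg of yaw) 0.3244 alt -2.817
```

move_arm:
  commands:
    - [[0, -2, 0, 0], [0, -3, 0, 0], [0, -3.5, 0, 0], [0, -3.5, 0, 0], [0, -3, 0, 0], [0, -1, 0, 0], [0, 0, 0, 0], [0, 0, 0, 0]]

```text
clock: 16.1
tool_pos: [0.5976, 0.1742, 0.2459]
orientation: [108.7, 89.8, -155.8]
force: [-0.2, 0.5, -2.4]
opening: 0.0599
```

Run:
```python
from fit import *
p,d=look('wrist'); save('w5.png',np.clip(p*1.5,0,255).astype(np.uint8)); T=tool(); print(T[:3,3])
C,y=fit('wrist',[.567,.327],.05,-13,.005)
p,W=cloud('wrist')
# held tray in tool frame
U=(W-T[:3,3])@T[:3,:3]; m=(abs(U[...,0]+.0366)<.003)&(abs(U[...,2])<.032); Q=U[m]; r=cv2.minAreaRect(Q[:,1:].astype(np.float32)*1000); print('held y range',np.percentile(Q[:,1],[.3,99.7]).round(4),'z',np.percentile(Q[:,2],[.5,99.5]).round(4),r)
```

```text
[0.59753692 0.17428658 0.24658025]
wrist 1014 centre [0.5514 0.2839] yaw -13.25 ext 0.1387 0.0605 z 0.0511 slope [-0. -0.]
held y range [-0.0229  0.0709] z [-0.0307  0.0299] ((23.66712188720703, 0.000698089599609375), (63.97721481323242, 94.48829650878906), 89.9687271118164)
```

View pics/w5.png

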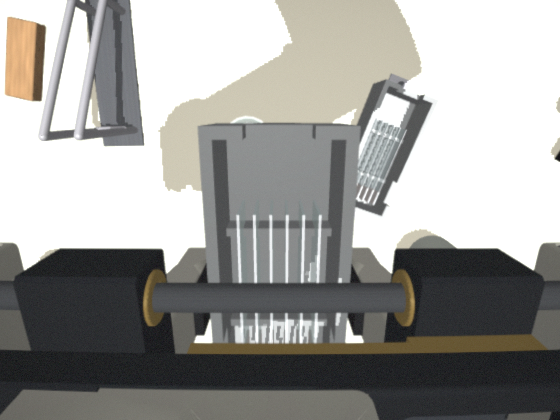

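The wrist view shows the bottom tray at (390,145), fully visible, with its notched end up towards the robot at (400,85). The fit gives its centre at (0.5514, 0.2839) and its yaw as -13.25°. The held tray is level and centred in the jaws. I move over the bottom tray.

move_arm:
  commands:
    - [[0, 0.4, 1.5, 0.05], [0, 0, 0, 0.09], [0, 0, 0, 0.09], [0, 0, 0, 0.0986], [0, 0, 0, 0], [0, 0, 0, 0]]

```text
clock: 16.75
tool_pos: [0.5926, 0.1891, 0.248]
orientation: [-30.9, 90.0, 46.1]
force: [0.3, -0.9, -1.8]
opening: 0.0598
```

Run:
```python
from fit import *
plan(.5514,.2839,.085,76.75)
```

```text
tcp [0.5926 0.1891 0.248 ] zyaw 76.97 d(cm) [16.3   6.15  8.3 ] spin(rad; x down => neg of yaw) 0.0038 alt -3.138
```

move_arm:
  commands:
    - [[0, 1.5, 2, 0.004], [0, 2.2, 3, 0], [0, 1.6, 2.3, 0], [0, 0.85, 1, 0], [3, 0, 0, 0], [3, 0, 0, 0], [3, 0, 0, 0], [3, 0, 0, 0]]

```text
clock: 17.55
tool_pos: [0.5524, 0.2838, 0.1268]
orientation: [-37.8, 90.0, 38.9]
force: [-0.4, 0.3, -1.6]
opening: 0.0599
```

move_arm:
  commands:
    - [[2.5, 0, 0, 0], [1.5, 0, 0, 0], [0, 0, 0, 0], [0, 0, 0, 0]]

```text
clock: 17.95
tool_pos: [0.5529, 0.284, 0.0881]
orientation: [-121.2, 90.0, -44.6]
force: [-0.1, 0.0, -1.0]
opening: 0.0599
```

Run:
```python
from fit import *
plan(.5514,.2839,.0534,76.75); print(get_obs()['force'])
p,d=look('wrist'); 
q,_=look('scene'); a=cv2.resize(q[150:260,340:450],(400,400),interpolation=cv2.INTER_CUBIC); save('w6.png',np.clip(np.hstack([a,p[10:410,80:480]])*1.5,0,255).astype(np.uint8))
```

```text
tcp [0.5529 0.284  0.0881] zyaw 76.61 d(cm) [ 3.47  0.15 -0.04] spin(rad; x down => neg of yaw) -0.0024 alt 3.139
[-0.10553425  0.02865105 -1.01446059]
```

View pics/w6.png

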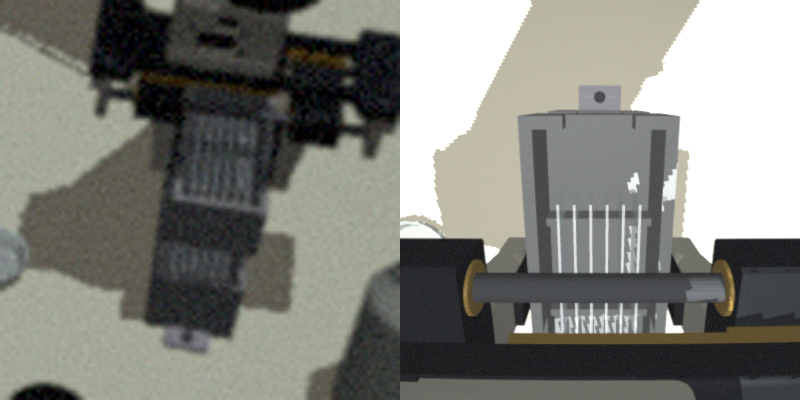

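The crop shows the tray over the bottom tray, with the base tab at (599,97) centred below the tray's notch (564–634). I lower it.

move_arm:
  commands:
    - [[0.8, 0.15, 0, 0], [0.7, 0, 0, 0], [0.4, 0, 0, 0], [0.3, 0, 0, 0], [0.2, 0, 0, 0], [0, 0, 0, 0]]

```text
clock: 18.65
tool_pos: [0.5511, 0.2843, 0.0632]
orientation: [145.6, 90.0, -137.8]
force: [-0.1, -0.8, -1.8]
opening: 0.0599
```

move_arm:
  commands:
    - [[0.15, 0, 0, 0], [0.15, 0, 0, 0], [0.15, 0, 0, 0], [0.15, 0, 0, 0], [0, 0, 0, 0]]

```text
clock: 19.15
tool_pos: [0.5511, 0.2843, 0.0573]
orientation: [140.2, 90.0, -143.3]
force: [-0.2, -0.6, -2.0]
opening: 0.0598
```

move_arm:
  commands:
    - [[0.1, 0, 0, 0], [0.1, 0, 0, 0], [0.1, 0, 0, 0], [0, 0, 0, 0]]

```text
clock: 19.55
tool_pos: [0.5513, 0.2845, 0.0561]
orientation: [-53.5, 90.0, 23.0]
force: [-5.3, -1.7, 10.1]
opening: 0.0594
```

move_arm:
  commands:
    - [[0.05, 0, 0, 0], [0, 0, 0, 0]]

```text
clock: 19.75
tool_pos: [0.5513, 0.2845, 0.0561]
orientation: [-56.1, 89.9, 20.4]
force: [-6.5, -2.3, 13.9]
opening: 0.0599
```

Contact came at TCP z = 0.0561. The regrip offset predicts 0.0554, so the tray is seated. I ease off, release and check.

move_arm:
  commands:
    - [[-0.15, 0, 0, 0], [0, 0, 0, 0]]

```text
clock: 19.95
tool_pos: [0.5514, 0.2847, 0.0561]
orientation: [-38.9, 90.0, 37.7]
force: [-4.4, 0.5, 4.4]
opening: 0.06
```

move_arm:
  commands:
    - [[0, 0, 0, 0], [0, 0, 0, 0], [0, 0, 0, 0], [0, 0, 0, 0], [0, 0, 0, 0], [-1, 0, 0, 0], [-2, 0, 0, 0], [-3, 0, 0, 0]]
  jaw: 8.7

```text
clock: 20.75
tool_pos: [0.5504, 0.2837, 0.1153]
orientation: [144.4, 89.8, -139.0]
force: [0.0, -0.4, -0.1]
opening: 0.0873
```

move_arm:
  commands:
    - [[-3, 0, 0, 0], [-3, 0, 0, 0], [-2, 0, 0, 0], [0, 0, 0, 0], [0, 0, 0, 0]]

```text
clock: 21.25
tool_pos: [0.5512, 0.2845, 0.1965]
orientation: [-24.3, 89.9, 52.2]
force: [0.3, -0.3, -1.1]
opening: 0.0873
```

Run:
```python
from fit import *
look('wrist'); print(tool()[:3,3]); fit('wrist',[.5514,.2839],.09,-13.25,.007)
plan(.49,-.24,.2,68); look('top'); p,W=cloud('top')
S=W[(abs(W[...,0]-.494)<.1)&(abs(W[...,1]+.239)<.075)]; 
for lo,hi in((.013,.02),(.04,.06)):
    s=S[(S[:,2]>lo)&(S[:,2]<hi)]; r=cv2.minAreaRect(s[:,:2].astype(np.float32)*1000); print(len(s),r)
```

```text
[0.55083638 0.28426484 0.19553436]
wrist 2246 centre [0.5503 0.2846] yaw -13.5 ext 0.1396 0.06 z 0.0911 slope [-0.002  0.001]
tcp [0.5508 0.2843 0.1955] zyaw 76.54 d(cm) [ -0.45  -6.28 -52.4 ] spin(rad; x down => neg of yaw) 0.1491 alt -2.993
1022 ((494.4773254394531, -239.03671264648438), (60.499542236328125, 138.43511962890625), 68.21820068359375)
213 ((494.3678894042969, -239.5321044921875), (14.929443359375, 77.34356689453125), 68.83723449707031)
```

The tray is seated: its rim reads 91 mm with the known +1 mm bias, it is level, and its centre and yaw match the bottom tray within 1 mm. Next is the lid.

move_arm:
  commands:
    - [[0, -0.3, -2.4, 0], [0, -0.6, -4.5, 0], [0, -0.6, -4.8, 0], [0, -0.6, -4.8, 0], [0, -0.6, -4.8, 0], [0, -0.6, -4.8, 0], [0, -0.6, -4.8, 0], [0, -0.6, -4.8, 0]]

```text
clock: 22.15
tool_pos: [0.5104, -0.0756, 0.195]
orientation: [115.6, 89.9, -167.8]
force: [1.6, 0.1, 0.4]
opening: 0.0868
```

move_arm:
  commands:
    - [[0, -0.6, -4.8, 0], [0, -0.6, -4.8, 0], [0, -0.5, -4.5, 0], [0, -0.1, -2.4, 0.07], [1.5, 0, 0, 0.075], [1, 0, 0, 0], [0, 0, 0, 0], [0, 0, 0, 0]]

```text
clock: 22.95
tool_pos: [0.4908, -0.2376, 0.1703]
orientation: [115.2, 89.9, -176.4]
force: [0.3, -0.4, 0.7]
opening: 0.0869
```

Run:
```python
from fit import *
p,d=look('wrist'); save('w7.png',np.clip(p*1.5,0,255).astype(np.uint8)); C,y=fit('wrist',[.4945,-.239],.016,-21.5,.004)
S=rim('wrist',C,.042,.06); r=cv2.minAreaRect(S[:,:2].astype(np.float32)*1000); print(len(S),r,np.median(S[:,2]))
plan(C[0],C[1],.022,y+90)
```

```text
wrist 6995 centre [ 0.4952 -0.2407] yaw -21.75 ext 0.1381 0.0593 z 0.0171 slope [-0.001  0.   ]
1357 ((494.8783874511719, -240.2423553466797), (13.91342544555664, 79.36445617675781), 68.2554702758789) 0.048802526323360185
tcp [ 0.4912 -0.2375  0.1708] zyaw 68.38 d(cm) [14.88 -0.49 -0.15] spin(rad; x down => neg of yaw) 0.0022 alt -3.139
```

View pics/w7.png

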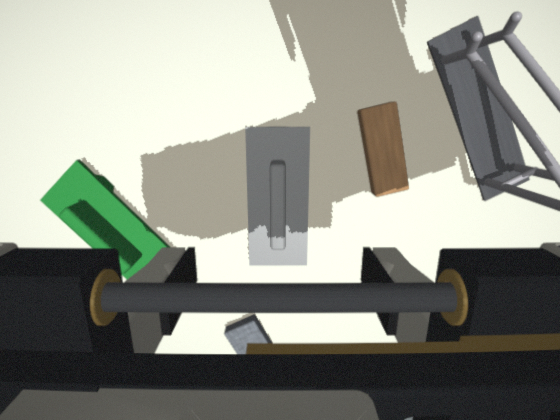

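The wrist view shows the grey lid at (278,195), aligned with the jaws. The green look-alike is well to the left and the slidebox to the right. I go down onto the ridge with the jaws narrowed.

move_arm:
  commands:
    - [[3, -0.3, -0.15, 0.002], [3, -0.2, 0, 0], [3, 0, 0, 0], [2.5, 0, 0, 0], [2, 0, 0, 0], [1, 0, 0, 0], [0.3, 0, 0, 0], [0, 0, 0, 0]]
  jaw: 4.0

```text
clock: 23.8
tool_pos: [0.4956, -0.241, 0.023]
orientation: [-94.6, 90.0, -26.4]
force: [0.5, 0.4, 0.7]
opening: 0.0407
```

move_arm:
  commands:
    - [[0, 0, 0, 0], [0, 0, 0, 0], [0, 0, 0, 0], [0, 0, 0, 0], [0, 0, 0, 0], [0, 0, 0, 0]]
  jaw: 0.5

```text
clock: 24.4
tool_pos: [0.4954, -0.2412, 0.023]
orientation: [-80.7, 90.0, -12.6]
force: [0.3, 1.9, 4.9]
opening: 0.0139
```

move_arm:
  commands:
    - [[0, 0, 0, 0], [-0.3, 0, 0, 0], [-0.7, 0, 0, 0], [-1.5, 0, 0, 0], [-3, 0, 0, 0], [-3, 0, 0, 0], [-4, 0, 0, 0], [-4, 0, 0, 0]]

```text
clock: 25.2
tool_pos: [0.4943, -0.241, 0.189]
orientation: [97.8, 89.9, 165.9]
force: [0.8, 0.1, -1.8]
opening: 0.0137
```

Run:
```python
from fit import *
look('wrist'); T=tool(); print(T[:3,3],get_obs()['force'],get_obs()['opening'])
p,W=cloud('wrist'); U=(W-T[:3,3])@T[:3,:3]
m=(abs(U[...,0]-.005)<.01)&(abs(U[...,2])<.04)&(abs(U[...,1])<.09); Q=U[m]; print(len(Q),np.median(Q[:,0]))
for a in np.arange(-.08,.081,.01):
    k=abs(Q[:,1]-a)<.005
    if k.sum()>5: print(a.round(2),k.sum(),np.percentile(Q[k,2],[1,99]).round(4),np.percentile(Q[k,0],[10,50]).round(4))
print('y range',np.percentile(Q[:,1],[.2,99.8]))
plan(.5507,.2845,.2,76.5)
```

```text
[ 0.49771965 -0.24244882  0.19653982] [ 3.98463761 -1.51466828  5.63930651] 0.013714461539451876
13047 0.012925399225832059
-0.05 184 [-0.0159  0.0157] [0.0132 0.0139]
-0.04 52 [-0.0098  0.0096] [0.013  0.0137]
-0.03 11 [-0.0091  0.0089] [0.0131 0.0136]
0.01 1010 [-0.0296  0.0295] [-0.0019  0.0131]
0.02 1417 [-0.0297  0.0295] [0.0125 0.0133]
0.03 1519 [-0.0297  0.0295] [0.0124 0.0131]
0.04 1954 [-0.0296  0.0294] [0.0113 0.0129]
0.05 2271 [-0.0296  0.0293] [0.0121 0.0129]
0.06 2418 [-0.0296  0.0293] [0.012  0.0128]
0.07 2211 [-0.0297  0.0293] [0.0118 0.0126]
y range [-0.05123835  0.07366352]
tcp [ 0.4977 -0.2424  0.1965] zyaw 68.2 d(cm) [-0.48 14.65 50.89] spin(rad; x down => neg of yaw) -0.1449 alt 2.997
```

The arm was still settling during that picture, so those offsets mean little. I measure again at rest.

move_arm:
  commands:
    - [[0, 0, 0, 0], [0, 0, 0, 0], [0, 0, 0, 0]]

```text
clock: 25.55
tool_pos: [0.494, -0.2409, 0.1861]
orientation: [96.6, 89.8, 164.7]
force: [0.2, -0.1, -1.7]
opening: 0.014
```

```bash
cat > held.py <<'E'
from fit import *
T=tool(); look('wrist'); print(T[:3,3],get_obs()['force'])
p,W=cloud('wrist'); U=(W-T[:3,3])@T[:3,:3]
m=(abs(U[...,0]-.008)<.006)&(abs(U[...,2])<.04)&(abs(U[...,1])<.09); Q=U[m]
for a in (-.05,.02,.045,.065):
    k=abs(Q[:,1]-a)<.005; k&=abs(Q[:,0]-np.median(Q[:,0]))<.003
    if k.sum()>5: print(a,k.sum(),np.percentile(Q[k,2],[1,99]).round(4),np.median(Q[k,0]).round(4))
print('y range',np.percentile(Q[:,1],[.2,99.8]).round(4))
E
python3 - <<'E'
import held
from h import *
plan(.5507,.2845,.2,76.5)
E
```

```text
[ 0.4940136  -0.24091126  0.18611541] [ 0.36230185  0.3652144  -1.73185055]
-0.05 189 [-0.0159  0.0157] 0.0059
0.02 1457 [-0.0298  0.0294] 0.0059
0.045 2306 [-0.0296  0.0291] 0.0059
0.065 2525 [-0.0297  0.0292] 0.0058
y range [-0.0552  0.0699]
tcp [ 0.4941 -0.241   0.1861] zyaw 68.11 d(cm) [-1.38 14.34 50.87] spin(rad; x down => neg of yaw) -0.1464 alt 2.995
```

The lid is held level and centred. I carry it over the stack.

move_arm:
  commands:
    - [[-0.7, 0.6, 2.4, 0], [-0.7, 1.3, 4.4, 0], [0, 1.3, 4.6, 0], [0, 1.3, 4.6, 0], [0, 1.3, 4.6, 0], [0, 1.3, 4.6, 0], [0, 1.3, 4.6, 0], [0, 1.3, 4.6, 0]]

```text
clock: 26.4
tool_pos: [0.5326, 0.116, 0.2005]
orientation: [143.2, 89.9, -148.7]
force: [1.3, 0.1, -2.8]
opening: 0.014
```

move_arm:
  commands:
    - [[0, 1.3, 4.6, 0], [0, 1.3, 4.6, 0], [0, 1.3, 4.0, 0], [0, 0.9, 2.3, -0.07], [0, 0, 0, -0.077], [0, 0, 0, 0], [0, 0, 0, 0]]

```text
clock: 27.1
tool_pos: [0.5461, 0.2755, 0.2005]
orientation: [146.3, 89.9, -137.3]
force: [0.3, 0.1, -2.6]
opening: 0.0136
```

Run:
```python
import held
from h import *
plan(.5507,.2845,.125,76.6)
```

```text
[0.54606276 0.27548555 0.20046228] [-0.27422584 -0.16931025 -1.76000291]
-0.05 201 [-0.016   0.0157] 0.0059
0.02 1464 [-0.0299  0.0293] 0.0059
0.045 2302 [-0.0298  0.029 ] 0.0059
0.065 2514 [-0.0299  0.0291] 0.0058
y range [-0.0549  0.0699]
tcp [0.5462 0.2753 0.2008] zyaw 76.41 d(cm) [ 7.58 -0.22  1.01] spin(rad; x down => neg of yaw) -0.0034 alt 3.138
```

move_arm:
  commands:
    - [[1, -0.2, 0.5, -0.003], [2, 0, 0.5, 0], [2, 0, 0, 0], [1.5, 0, 0, 0], [1, 0, 0, 0], [0, 0, 0, 0], [0, 0, 0, 0]]

```text
clock: 27.85
tool_pos: [0.5511, 0.2852, 0.1268]
orientation: [-79.8, 90.0, -3.1]
force: [0.6, -0.4, -0.8]
opening: 0.014
```

Run:
```python
from h import *
plan(.5507,.2845,.103,76.6)
p,d=look('wrist'); q,_=look('scene'); a=cv2.resize(q[140:250,340:450],(400,400),interpolation=cv2.INTER_CUBIC); save('w8.png',np.clip(np.hstack([a,p[10:410,80:480]])*1.5,0,255).astype(np.uint8))
```

```text
tcp [0.5511 0.2852 0.1268] zyaw 76.7 d(cm) [ 2.38  0.02 -0.07] spin(rad; x down => neg of yaw) 0.0017 alt -3.14
```

View pics/w8.png

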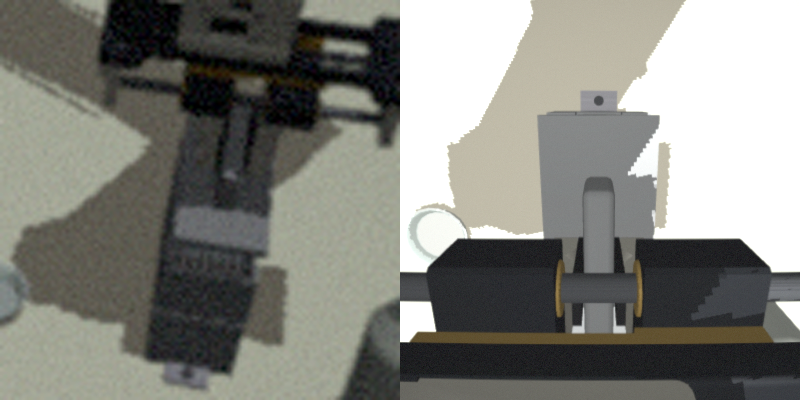

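The crop shows the lid centred over the stack, with the base tab at (599,100) and the lid end spanning 538–660. I lower it.

move_arm:
  commands:
    - [[0.7, 0, -0.05, 0], [0.5, 0, 0, 0], [0.3, 0, 0, 0], [0.2, 0, 0, 0], [0.15, 0, 0, 0], [0, 0, 0, 0]]

```text
clock: 28.55
tool_pos: [0.5505, 0.2846, 0.1078]
orientation: [147.3, 90.0, -136.0]
force: [-0.5, 0.6, -1.8]
opening: 0.0137
```

move_arm:
  commands:
    - [[0.1, 0, 0, 0], [0.1, 0, 0, 0], [0.1, 0, 0, 0], [0, 0, 0, 0]]

```text
clock: 28.95
tool_pos: [0.5505, 0.2847, 0.1049]
orientation: [128.2, 90.0, -155.1]
force: [0.0, 0.1, -2.2]
opening: 0.0139
```

move_arm:
  commands:
    - [[0.1, 0, 0, 0], [0.05, 0, 0, 0], [0, 0, 0, 0]]

```text
clock: 29.25
tool_pos: [0.5506, 0.2847, 0.1035]
orientation: [153.6, 90.0, -129.6]
force: [-0.3, -0.7, -1.7]
opening: 0.0141
```

move_arm:
  commands:
    - [[0.05, 0, 0, 0], [0.05, 0, 0, 0], [0, 0, 0, 0]]

```text
clock: 29.55
tool_pos: [0.5506, 0.2847, 0.1031]
orientation: [-58.1, 90.0, 18.6]
force: [-2.2, -1.4, 3.5]
opening: 0.0135
```

Contact came at the predicted height of 0.103. I release and check.

move_arm:
  commands:
    - [[0, 0, 0, 0], [0, 0, 0, 0], [0, 0, 0, 0], [0, 0, 0, 0], [-0.5, 0, 0, 0], [-2, 0, 0, 0], [-3, 0, 0, 0], [-3, 0, 0, 0]]
  jaw: 4.0

```text
clock: 30.35
tool_pos: [0.5505, 0.2845, 0.1886]
orientation: [156.2, 90.0, -127.1]
force: [0.5, -0.4, -1.0]
opening: 0.0401
```

move_arm:
  commands:
    - [[-3, 0, 0, 0], [-2, 0, 0, 0], [-1, 0, 0, 0], [0, 0, 0, 0], [0, 0, 0, 0]]

```text
clock: 30.85
tool_pos: [0.5501, 0.2845, 0.2465]
orientation: [126.1, 89.9, -157.2]
force: [-0.1, -0.3, -0.9]
opening: 0.0398
```

Run:
```python
from fit import *
p,d=look('wrist'); T=tool(); print(T[:3,3],get_obs()['force']); fit('wrist',[.5507,.2845],.097,-13.3,.005)
q,_=look('scene'); a=cv2.resize(q[140:250,340:450],(400,400),interpolation=cv2.INTER_CUBIC); save('w9.png',np.clip(np.hstack([a,p[10:410,80:480]])*1.5,0,255).astype(np.uint8))
```

```text
[0.55000492 0.28436411 0.24607131] [ 0.38307382 -0.28315787 -0.21269926]
wrist 7282 centre [0.5505 0.2845] yaw -13.3 ext 0.1375 0.0593 z 0.0972 slope [-0.001  0.   ]
```

View pics/w9.png

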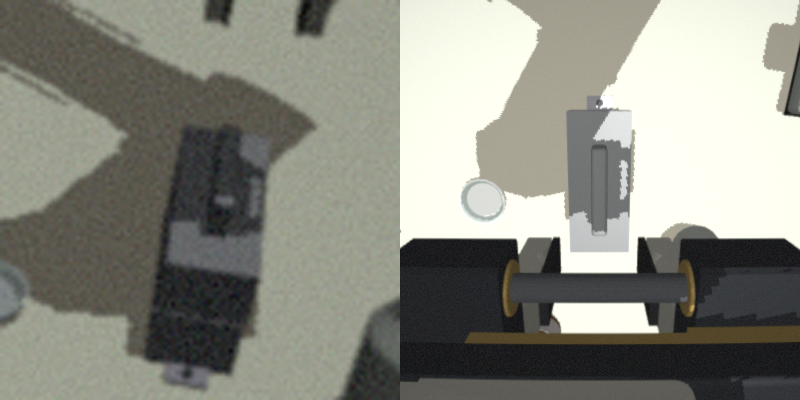

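The picture shows the lid at (600,180) flush on the stack and aligned with the base tabs, with the gripper well clear. The plate top reads 97.2 mm; with the known +1.1 mm bias that is 96 mm, as expected. It is level, and its centre is within 1 mm of the base. I hand in.

```bash
python3 -c "
from plant import close_job; print(close_job())"
```

```text
the job is handed in; nothing more can be done
None
```

The slide tray and the lid are both stacked on the bottom tray, and I handed the job in at about 31 s of the 64 s allowed. The hand-in gave no verdict.

**What I did:** I took the tray off the rack and set it level on the bare bench by pressing its low end down so it pivoted in the pads. I then gripped it again at its centre, seated it on the bottom tray, and put the grey lid on top. The green look-alike was left alone.

**Last checks, after release:**

| Part | Height (with the camera's +1.1 mm bias removed) | Tilt | Position relative to the bottom tray |
|---|---|---|---|
| Slide tray rim | 90 mm, as expected | level (slope under 0.003) | about 1.3 mm off centre, yaw within 0.3° |
| Lid plate top | 96 mm, as expected | level (slope 0.001) | about 1.1 mm off centre, yaw within 0.1° |

- **Contact forces:** the wrist read at most about 14 N while seating the tray and about 4 N while seating the lid, against the 30 N limit.
- **What went wrong:** the first levelling press jammed on the bench at about 20 N, so I lifted the tray and did it again while dragging it. One later press on the bench reached 32 N; the 30 N limit doesn't cover tray-on-bench contact. One measurement of the held lid was taken while the arm was still moving, so I repeated it at rest.
- **Not checked:** I did not measure the bystanders at the end. I saw no sign that any of them was touched.

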